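# Set a key-tag eyelet with the spring-blow desk press

## Robot

A 6-joint arm with a two-finger parallel gripper is mounted at the origin on the work surface. World frame = base frame: x ahead of the robot, y to its left, z up, the work surface at z = 0. Lengths are in m, angles in rad, forces in N, time in s.
With the tool pointing down it reaches from about 0.35 to 0.85 m from the base axis. Payload 8.1 kg.
Tool frame: the origin (TCP) lies on the centre line of the jaws, within the pads' length; the fingertips stand env.tip_reach ahead of it and the grasp point (between the pads) lies 8 mm behind it (env.tip_reach is the distance from the TCP to the fingertips, in m); z points along the fingers, y is the line along which they close (so a half turn about z gives the same grasp; the last joint's range is limited). The gripper opens to 93 mm and grips with 3 to 60 N. Pads are 15 mm wide; open, the fingers measure 128 mm over their backs; the gripper's body (75 mm by 188 mm) begins 65 mm behind the grasp point.
Start: joints at [1.252, 0.13, 1.488, -0, 1.523, -0.085], TCP at [0.139, 0.584, 0.23] pointing down, gripper open.
Joint ranges: [-2.96, 2.96], [-0.89, 2.26], [0.02, 2.5], [-1.34, 4.48], [0, 2.73], [-2.66, 2.66]. Speed limits (rad/s): [2.39, 2.39, 2.79, 3.14, 3.14, 3.14].

## Interface

Orientations are given as [roll, pitch, yaw] about the fixed x, y, z axes, in that order (R = Rz(yaw) Ry(pitch) Rx(roll)).
In Python, from bench import env, cams, ticket gives the robot as it stands.
- The arm moves only by the tool move_arm, never from a script. Its argument "targets" is a list of rows, each an object of numbers: "x", "y", "z": the shift along the tool's x, y, z in mm; "twist": the turn about the tool's z in rad; "fingers": the opening in per cent of the stroke, from 0 (shut) to 100 (fully open). In form: [{"x": .., "y": .., "z": .., "twist": .., "fingers": ..}, ...]. A call has exactly 10 rows; each row shifts and turns the commanded pose from where the row before left it, along the tool's axes as they then stand; what a row does not reach is not made up. A row lasts 1/8 s, in which the tool goes at most 62.5 mm and 10.7 degrees, less where a joint would pass 70% of its speed; a pose out of reach is approached as far as the arm can. A call is refused whole if a number of a shift passes 62.5 or a number of a turn 0.188, either way. A call with a gripper value outside its range is refused whole. The fingers move at their own pace and stop on an object; "force" is the grip in N (left out, the last holds). Time passes only in rows, so rows that do not move let the fingers close, or fill a call up. It gives the time, the measured TCP pose, the force, the opening and the grip force at its end, in the units of the state.
- env.observe(): the state, without advancing time (a new reading comes with each control period).
- cams.get_image(name): name is "side" or "top" or "wrist"; returns a dict with "pixels" (384x512x3 uint8, blue, green, red), "fx", "fy", "cx", "cy" (pixels), "pose" (4x4, takes a point from camera to world coordinates); the wrist camera has in their place "mount" (4x4, takes a point from camera to tool coordinates, whose origin is the TCP and whose axes are the flange's). Camera axes: x right, y down, z forward; pixel columns grow to the right and rows downward; lengths in m; the calibration is good to about 2 mm. A picture is of the moment at which its call begins: read the wrist's pose just before it. There is no depth.
- ticket.job_done(): hands the job in; it is judged then, once.
The state is a dict: "clock": time; "joint_pos": joint angles; "dq": joint speeds; "effort": joint torques, N m; "eef_pos": TCP position; "tcp_rot": TCP orientation; "ft_force": force on the tool from outside, world axes, zero at the start; "torque": the same for the moment, N m; "width": finger opening in m; "finger_force": force on a finger pad.
Only numpy, scipy, OpenCV 4.12 (cv2) and the standard library are available. Lean on these libraries where they do the work, as an engineer would, in place of code of your own. Each camera call takes 0.05 s, during which the arm holds its last target. There are 200 camera calls.

## Task

Set the brass eyelet in the wooden key tag with the spring-blow press: swing the press's handle back against its spring until you feel the catch take it, without forcing it hard against the rubber stop just beyond, and let go so that the hammer stays cocked. Then press the trigger pad at the back so that the hammer flies down and drives the eyelet home, and move clear; never push the eyelet in with the robot or do the blow by hand, and leave the other things on the desk where they are.

Things in the scene. Friction and masses are not known exactly. Their poses are not given: they have to be found in the camera images.
- press: eyelet press fixed to the desk: aluminium base 320 x 100 x 14 mm, grey cheek plates 60 mm apart over all, 106 mm high. Origin on the desk under the axle. x points from anvil to trigger (away from the robot, turned up to 0.5 rad), y to the handle's side, z up. The axle lies along y at x = 0, z = 85 mm. The steel anvil with the wooden key tag is at x = -100 mm, y = 0.
- hammer (a joint): angle of hammer, axle and handle, turning as one (rad). 0 = at rest: hammer level, 5 mm over the eyelet, handle leaning 0.61 rad from upright to the press's -x; grows as the hammer rises and the handle swings over to +x. A spring pulls it to 0. The catch takes it at a setting that differs each time, between 0.92 and 1.42 rad, and then holds it; let go sooner, it snaps back and spoils the eyelet.
- handle: cocking handle on the axle's +y end: a 10 mm steel rod at y = 66 mm of the press with a black round grip bar, 14 mm thick, 64 mm long, parallel to the axle and 110 mm from it, from y = 62 to 126 mm. The body's origin lies on the axle at y = 0 and turns with it.
- handle_grip (a point): point on the grip bar's centre line, at y = 98 mm of the press, 28 mm from its outer end, clear of the rod; moves on a circle of radius 110 mm about the axle, 175 mm above the desk at rest, 195 mm at the top. The spring's force on it grows smoothly to 6 to 10 N.
- head: the hammer's cylindrical steel head, 22 mm in diameter, 34 mm long, 100 mm from the axle, over the eyelet. The body's origin lies on the axle and turns with it.
- buffer: small rubber stop (14 x 9 x 7 mm) between the cheeks behind the axle, fixed to the press; origin under its centre. The catch pin, 55 mm from the axle, meets it about 0.05 rad (5 mm at the grip) past the point where the catch takes; then the force climbs steeply. More than 25 N on the stop (about 13 N at the grip on top of the spring's) damages it.
- trigger (a joint): angle of the trigger (rad): 0 = at rest, grows as the pad is pressed down, to 0.27. The catch lets go at about 0.1 to 0.17 rad (9 to 16 mm of pad travel) and needs about 2 to 6 N on the pad; it springs back by itself.
- trigger_pad (a point): middle of the top of the black trigger pad (30 mm along x, 34 mm along y of the press), 145 mm behind the axle, about 55 mm above the desk; press it straight down.
- shank (a joint): how far the eyelet has sunk into the tag (m): 0 = standing 6 mm proud, 0.006 = fully home. It is stiff (about 10 N) and stays where it is driven.
- eyelet: the brass eyelet's round head, 13 mm in diameter, 4 mm thick, on the anvil under the hammer; origin under the head's centre.
- mug: blue mug, 82 mm wide, 95 mm high, a bystander; origin under its centre.
- jar: small amber jar with steel cap, 52 mm wide, 60 mm high, a bystander; origin under its centre.
- notebook: blue pocket notebook 90 x 140 x 14 mm, a bystander; origin under its centre.

How it is judged:
On the way, in this order (a step that is already met when the one before it is completed fails the run):
1. the hammer is held cocked by the catch with the robot off the handle and the hammer, the eyelet still standing proud (value of joint hammer above 0.85 rad and value of joint shank below 0.001 m and contact force between each of handle, head and the fingers below 0.1 N and contact force between each of handle, head and the arm below 0.1 N), for 0.3 s.
2. the trigger has let the hammer go and the blow has driven the eyelet home, the robot off the handle and the hammer (value of joint shank above 0.0045 m and value of joint hammer below 0.5 rad and contact force between each of handle, head and the fingers below 0.1 N and contact force between each of handle, head and the arm below 0.1 N).
At the end, for the whole second after the job is handed in: the eyelet is sunk at least 4.5 of its 6 mm, the hammer is back down (below 0.15 rad) and still, the trigger is up again (below 0.05 rad) and the robot is clear (value of joint shank above 0.0045 m and value of joint hammer below 0.15 rad and velocity of joint hammer between -0.2 and 0.2 rad/s and value of joint trigger below 0.05 rad); the robot touches nothing.
It fails at once if the rubber stop is forced with more than 25 N (contact force between buffer and anything else above 25 N).
It fails at once if the robot pushes on the eyelet itself (contact force between eyelet and the fingers above 0.5 N or contact force between eyelet and the arm above 0.5 N).
It fails at once if the mug, jar or notebook is moved by more than 20 mm (distance of any of mug, jar, notebook from where it was at the start of the episode above 0.02 m).
It also fails if it takes over 67 s, if anything falls off the work surface, if the arm or the gripper's body presses on something with over 40 N, if the wrist force passes 120 N, or if a joint passes its speed limit or range.

## Working session

There is one attempt and no reset: what is moved stays moved. The work goes in short steps, Python scripts to look and compute and a tool call to move; the robot and the scene stay as the last step left them, time stands still between calls to the robot, and variables do not carry over. Pictures are saved under pics/ and viewed, at most 10 in all, crops included, and the job is handed in when it is done.

Besides the shell and the picture viewer there is one more tool, called after "Call:" by a JSON object that holds its "name" and its "arguments", one argument or row to a line. move_arm: Moves the arm, as the interface text tells. Its arguments: {"type":"object","properties":{"targets":{"type":"array","items":{"type":"object","properties":{"x":{"type":"number"},"y":{"type":"number"},"z":{"type":"number"},"twist":{"type":"number"},"fingers":{"type":"number"}}}},"force":{"type":"number"}},"required":["targets"]}

```bash
mkdir -p pics; cat > h.py <<'E'
import numpy as np,cv2
from bench import env,cams,ticket
E
python3 - <<'E'
from h import *
s=env.observe();print(s,env.tip_reach)
for n in("top","side"):
    d=cams.get_image(n);cv2.imwrite(f"pics/{n}0.png",d["pixels"]);np.savez(f"{n}0.npz",**d)
    print(n,d["fx"],d["fy"],d["cx"],d["cy"],np.round(d["pose"],4).tolist())
a=cv2.imread("pics/top0.png");b=cv2.imread("pics/side0.png")
cv2.imwrite("pics/a.png",cv2.resize(a,(780,585)));cv2.imwrite("pics/b.png",cv2.resize(b,(780,585)))
E
```

```text
{'clock': 0.0, 'joint_pos': array([ 1.25158856e+00,  1.31111455e-01,  1.48929993e+00,  1.05681109e-05,
        1.52298062e+00, -8.53944967e-02]), 'dq': array([ 0.0007712 , -0.0002228 ,  0.00158457, -0.00130368, -0.00071169,
        0.00032323]), 'effort': array([ 1.68454742e-03, -5.59844649e+01, -4.91760814e+01,  7.71595328e-02,
        3.55757517e-02, -1.56729816e-04]), 'eef_pos': array([0.13881132, 0.58315685, 0.22860578]), 'tcp_rot': array([-3.13980076e+00, -1.63984397e-04,  2.90777872e+00]), 'ft_force': array([0.25309144, 0.24078386, 0.17022803]), 'torque': array([ 0.06172717, -0.01565755,  0.02708003]), 'finger_force': 0.0, 'width': 0.09313563054493923} 0.011
top 451.29435819130595 451.29435819130595 257.4286383696805 191.05758860724035 [[-0.0065, -0.996, 0.0892, 0.3869], [-0.9999, 0.0054, -0.0119, 0.0252], [0.0113, -0.0892, -0.9959, 1.6832], [0.0, 0.0, 0.0, 1.0]]
side 477.22448227234554 477.22448227234554 251.525100391374 192.20475502375103 [[0.8719, -0.2582, 0.4162, -0.0945], [-0.4897, -0.4742, 0.7317, -1.0978], [0.0085, -0.8417, -0.5399, 0.9139], [0.0, 0.0, 0.0, 1.0]]
```

View pics/a.png

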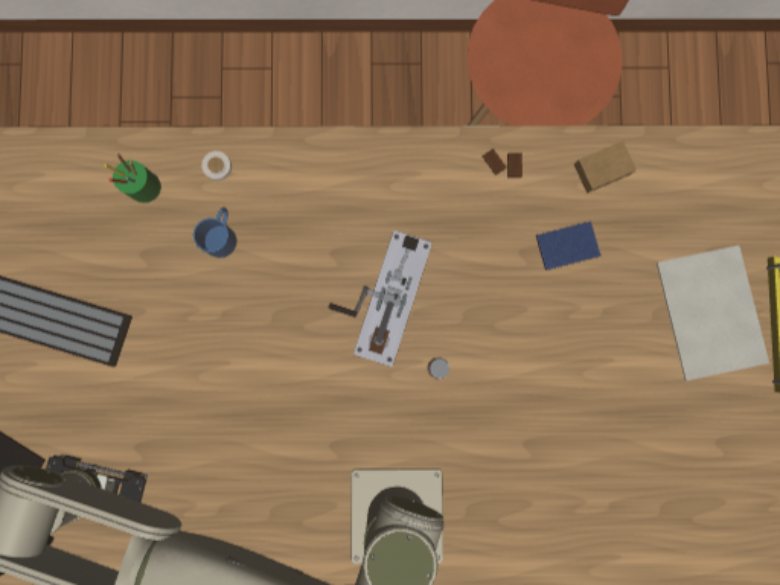

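View pics/b.png

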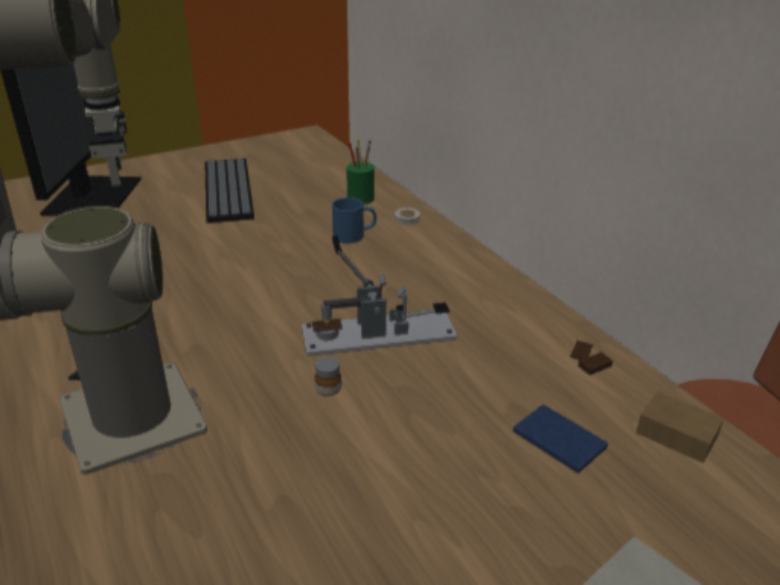

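The top view shows the base (corners about (396,231), (432,243), (392,366), (355,354) in the 780-px picture), the pad at (411,242) and the grip from (329,306) to (356,314). The side view agrees, with the grip at (336,243).

```bash
cat >> h.py <<'E'
def ray(d,u,v):
    r=d["pose"][:3,:3]@np.array([(u-d["cx"])/d["fx"],(v-d["cy"])/d["fy"],1]);return d["pose"][:3,3],r/np.linalg.norm(r)
def onz(d,u,v,z):
    c,r=ray(d,u,v);return c+r*(z-c[2])/r[2]
def tri(*l):
    A=np.zeros((3,3));b=np.zeros(3)
    for d,u,v in l:
        c,r=ray(d,u,v);P=np.eye(3)-np.outer(r,r);A+=P;b+=P@c
    return np.linalg.solve(A,b)
E
python3 - <<'E'
from h import *
t=np.load("top0.npz");s=np.load("side0.npz")
k=512/780
q=[(396,231),(432,243),(392,366),(355,354)]
def blobs(d,box,th,mn=8):
    x0,y0,x1,y1=[int(b*k) for b in box]
    p=d["pixels"][y0:y1,x0:x1]
    m=(p.max(2)<th).astype(np.uint8)
    n,l,st,c=cv2.connectedComponentsWithStats(m)
    for i in range(1,n):
        if st[i,4]>=mn:
            yy,xx=np.nonzero(l==i);pr=np.c_[xx+x0,yy+y0].astype(np.float32)
            print(st[i,4],c[i]+[x0,y0],cv2.minAreaRect(pr))
t_=t["pixels"]
print("top grip");blobs(t,(315,290,372,330),70)
print("top pad");blobs(t,(395,225,432,260),60)
print("side grip");blobs(s,(320,230,350,258),60)
print("side pad");blobs(s,(425,295,460,320),60)
m=cv2.inRange(t_,(150,140,140),(255,255,255));m[:150]=0;m[250:]=0;m[:,:225]=0;m[:,290:]=0
c=max(cv2.findContours(cv2.morphologyEx(m,cv2.MORPH_CLOSE,np.ones((9,9))),0,2)[0],key=cv2.contourArea)
R=cv2.minAreaRect(c);B=cv2.boxPoints(R);print(R)
W=np.array([onz(t,u,v,.014) for u,v in B]);print(W.round(4).tolist(),W.mean(0))
for i in range(4):print(np.linalg.norm(W[i]-W[i-1]),np.arctan2(*(W[i]-W[i-1])[1::-1]))
E
```

```text
top grip
59 [224.6440678  203.01694915] ((224.50003051757812, 202.99998474121094), (18.015810012817383, 3.161715030670166), 17.35402488708496)
top pad
52 [268.82692308 159.        ] ((268.8000183105469, 159.10000610351562), (7.273237705230713, 6.640782833099365), 18.43494987487793)
side grip
51 [220.56862745 159.68627451] ((220.4399871826172, 160.0800018310547), (12.445079803466797, 4.242640495300293), 81.8698959350586)
8 [227.75  156.375] ((227.5, 156.5), (5.0, 1.0), 90.0)
side pad
57 [288.96491228 201.75438596] ((289.0, 202.0), (6.0, 10.0), 90.0)
((257.4488220214844, 195.65673828125), (26.364748001098633, 85.16647338867188), 18.083446502685547)
[[0.3853, 0.101, 0.014], [0.6865, 0.0017, 0.014], [0.6551, -0.0919, 0.014], [0.3547, 0.0089, 0.014]] [0.52040727 0.00492524 0.014     ]
0.09702109519161264 1.2502152516018408
0.31715093174986253 -0.31853956497456376
0.09865758830923907 -1.8945885880836335
0.3168350055943221 2.8178915960033204
```

```bash
python3 - <<'E'
from h import *
t=np.load("top0.npz");s=np.load("side0.npz")
P=onz(t,268.8,159.05,.055);P2=tri((t,268.8,159.05),(s,289,201.75))
G=onz(t,224.6,203,.177);G2=tri((t,224.6,203),(s,220.5,159.8))
print(P,P2,G,G2)
# axle from both
for yaw in(-.31,-.32,-.33):
    R=np.array([[np.cos(yaw),-np.sin(yaw)],[np.sin(yaw),np.cos(yaw)]])
    hx=-110*np.sin(.61)/1000
    print(yaw,P[:2]-R@[.145,0],G[:2]-R@[hx,.094],R.T@(np.array([.5204,.0049])-(P[:2]-R@[.145,0])))
    print(" pad->grip angle est", )
d=P[:2]-G[:2];e=np.array([.145-hx,-.094]);print(np.arctan2(d[1],d[0])-np.arctan2(e[1],e[0]),np.linalg.norm(d),np.linalg.norm(e))
E
```

```text
[ 0.64956804 -0.03645677  0.055     ] [ 0.65005475 -0.03651259  0.05081355] [0.4822314  0.11715521 0.177     ] [0.48187772 0.11742264 0.17578581]
-0.31 [0.51147967 0.00777674] [0.51356759 0.00841246] [ 9.37270316e-03 -1.83892223e-05]
 pad->grip angle est
-0.32 [0.5119289  0.00915539] [0.51247861 0.00810454] [ 0.00937967 -0.00137464]
 pad->grip angle est
-0.33 [0.5123919  0.01052947] [0.51138661 0.00780752] [ 0.0094002  -0.00273075]
 pad->grip angle est
-0.3182372044797931 0.22715234920993774 0.22826829655471928
```

Call:
{"name": "move_arm", "arguments": {
  "targets": [
    {"twist":0.184,"fingers":0},
    {"twist":0.184,"fingers":0},
    {"twist":0.184,"fingers":0},
    {"twist":0.184,"fingers":0},
    {"twist":0.184,"fingers":0},
    {"twist":0.184,"fingers":0},
    {"twist":0.184,"fingers":0},
    {"twist":0.184,"fingers":0},
    {"twist":0.183,"fingers":0},
    {"fingers":0}
  ]
}}

```text
$.targets[0]: bad value
```

```bash
cat >> h.py <<'E'
def st():
    s=env.observe();yw=-.318;R=np.array([[np.cos(yw),-np.sin(yw)],[np.sin(yw),np.cos(yw)]])
    p=(R.T@(s["eef_pos"][:2]-[.5122,.0086]))*1e3;f=R.T@s["ft_force"][:2]
    print("t",round(s["clock"],2),"press xy",p.round(1),"z",(s["eef_pos"][2]*1e3).round(1),"F",f.round(2),s["ft_force"][2].round(2),"rot",s["tcp_rot"].round(3),"w",round(s["width"],4))
E
python3 - <<'E'
from h import *
st();print(cams.get_image("wrist")["mount"].round(3))
E
```

```text
t 0.1 press xy [-534.3  429. ] z 228.7 F [ 0.42 -0.18] 0.69 rot [-3.14  -0.     2.908] w 0.0928
[[ 0.    -0.972 -0.237  0.064]
 [ 1.     0.    -0.     0.001]
 [ 0.    -0.237  0.972 -0.156]
 [ 0.     0.     0.     1.   ]]
```

Call:
{"name": "move_arm", "arguments": {
  "targets": [
    {"x":0,"y":0,"z":0,"twist":0.184,"fingers":0},
    {"x":0,"y":0,"z":0,"twist":0.184,"fingers":0},
    {"x":0,"y":0,"z":0,"twist":0.184,"fingers":0},
    {"x":0,"y":0,"z":0,"twist":0.184,"fingers":0},
    {"x":0,"y":0,"z":0,"twist":0.184,"fingers":0},
    {"x":0,"y":0,"z":0,"twist":0.184,"fingers":0},
    {"x":0,"y":0,"z":0,"twist":0.184,"fingers":0},
    {"x":0,"y":0,"z":0,"twist":0.184,"fingers":0},
    {"x":0,"y":0,"z":0,"twist":0.183,"fingers":0},
    {"x":0,"y":0,"z":0,"twist":0,"fingers":0}
  ]
}}

```text
clock: 1.4
eef_pos: [0.1389, 0.5835, 0.2292]
tcp_rot: [3.142, 0.001, 1.254]
ft_force: [0.5, 0.3, -0.6]
width: 0.0013
finger_force: 0.0
```

```bash
python3 -c "
from h import *
st()"
```

```text
t 1.4 press xy [-534.3  429.4] z 229.2 F [0.44 0.41] -0.63 rot [3.142e+00 1.000e-03 1.254e+00] w 0.0013
```

Call:
{"name": "move_arm", "arguments": {
  "targets": [
    {"x":-20,"y":20,"z":0,"twist":0,"fingers":0},
    {"x":-38,"y":45,"z":6,"twist":0,"fingers":0},
    {"x":-38,"y":45,"z":8,"twist":0,"fingers":0},
    {"x":-38,"y":45,"z":8,"twist":0,"fingers":0},
    {"x":-38,"y":45,"z":8,"twist":0,"fingers":0},
    {"x":-38,"y":45,"z":8,"twist":0,"fingers":0},
    {"x":-38,"y":45,"z":8,"twist":0,"fingers":0},
    {"x":-38,"y":45,"z":8,"twist":0,"fingers":0},
    {"x":-35,"y":45,"z":8,"twist":0,"fingers":0},
    {"x":-10,"y":30,"z":6,"twist":0,"fingers":0}
  ]
}}

```text
clock: 2.65
eef_pos: [0.4259, 0.1385, 0.1614]
tcp_rot: [3.141, 0.0, 1.255]
ft_force: [0.5, 0.4, 0.1]
width: 0.0003
finger_force: 0.0
```

```bash
python3 -c "
from h import *
st()
for n in('side','top'):
  d=cams.get_image(n);cv2.imwrite(f'pics/{n}1.png',d['pixels'])
a=cv2.imread('pics/side1.png')[120:250,150:320];b=cv2.imread('pics/top1.png')[130:260,170:340]
cv2.imwrite('pics/c.png',cv2.resize(np.hstack([a,b]),None,fx=2.35,fy=2.35))
"
```

```text
t 2.65 press xy [-122.6   96.4] z 161.4 F [0.36 0.58] 0.09 rot [3.141 0.    1.255] w 0.0003
```

View pics/c.png

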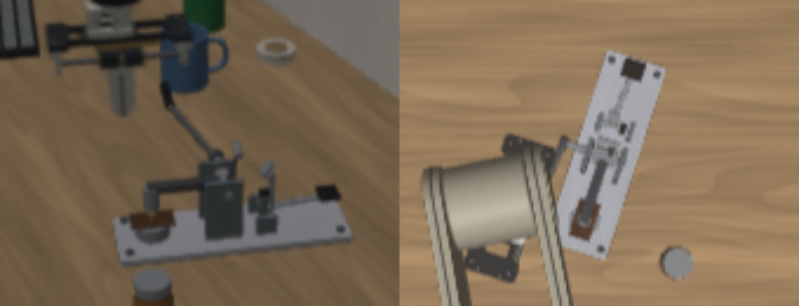

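The closed fingers stand behind the grip bar (side crop: fingertip (125,112), bar (167,95)), clear of everything. I will push gently now.

Call:
{"name": "move_arm", "arguments": {
  "targets": [
    {"x":2,"y":10,"z":0,"twist":0,"fingers":0},
    {"x":0,"y":10,"z":0,"twist":0,"fingers":0},
    {"x":0,"y":8,"z":0,"twist":0,"fingers":0},
    {"x":0,"y":7,"z":0,"twist":0,"fingers":0},
    {"x":0,"y":7,"z":0,"twist":0,"fingers":0},
    {"x":0,"y":7,"z":0,"twist":0,"fingers":0},
    {"x":0,"y":7,"z":0,"twist":0,"fingers":0},
    {"x":0,"y":7,"z":0,"twist":0,"fingers":0},
    {"x":0,"y":6,"z":0,"twist":0,"fingers":0},
    {"x":0,"y":0,"z":0,"twist":0,"fingers":0}
  ]
}}

```text
clock: 4.0
eef_pos: [0.4914, 0.1213, 0.1615]
tcp_rot: [-3.141, -0.0, 1.252]
ft_force: [-2.8, 3.3, 1.8]
width: 0.0003
finger_force: 1.5
```

```bash
python3 -c "
from h import *
st()
d=cams.get_image('side')
a=d['pixels'][110:240,170:330]
cv2.imwrite('pics/d.png',cv2.resize(a,None,fx=4,fy=4,interpolation=cv2.INTER_CUBIC))
"
```

```text
t 4.0 press xy [-55.  100.5] z 161.5 F [-3.65  2.24] 1.76 rot [-3.141 -0.     1.252] w 0.0003
```

View pics/d.png

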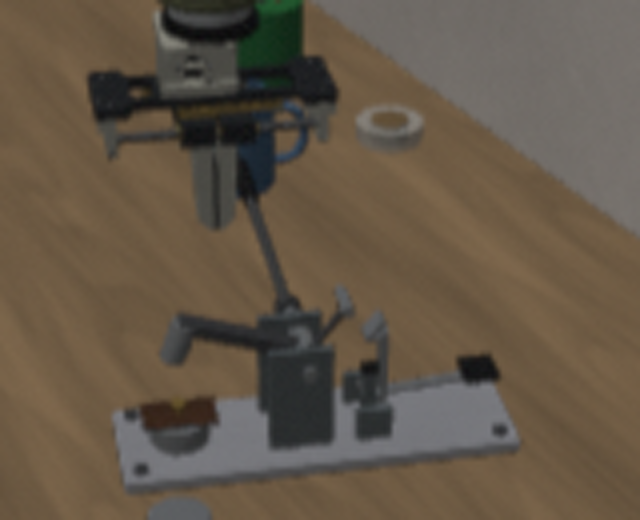

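The picture shows the bar at (247,180) against the front finger, and the hammer has risen to (180,335). I will keep pushing towards 0.8 rad.

Call:
{"name": "move_arm", "arguments": {
  "targets": [
    {"x":0,"y":5,"z":-1,"twist":0,"fingers":0},
    {"x":0,"y":6,"z":-1,"twist":0,"fingers":0},
    {"x":0,"y":6,"z":-1,"twist":0,"fingers":0},
    {"x":0,"y":6,"z":-1,"twist":0,"fingers":0},
    {"x":0,"y":6,"z":-1,"twist":0,"fingers":0},
    {"x":0,"y":6,"z":0,"twist":0,"fingers":0},
    {"x":0,"y":6,"z":0,"twist":0,"fingers":0},
    {"x":0,"y":5,"z":0,"twist":0,"fingers":0},
    {"x":0,"y":4,"z":0,"twist":0,"fingers":0},
    {"x":0,"y":0,"z":0,"twist":0,"fingers":0}
  ]
}}

```text
clock: 5.3
eef_pos: [0.5385, 0.1057, 0.1661]
tcp_rot: [-3.14, 0.0, 1.253]
ft_force: [-5.1, 3.8, 2.4]
width: 0.0005
finger_force: 2.7
```

```bash
python3 -c "
from h import *
st()
d=cams.get_image('side')
a=d['pixels'][110:240,170:330]
cv2.imwrite('pics/e.png',cv2.resize(a,None,fx=4,fy=4,interpolation=cv2.INTER_CUBIC))
"
```

```text
t 5.3 press xy [ -5.4 100.5] z 166.1 F [-5.99  2.01] 2.39 rot [-3.14   0.     1.253] w 0.0005
```

View pics/e.png

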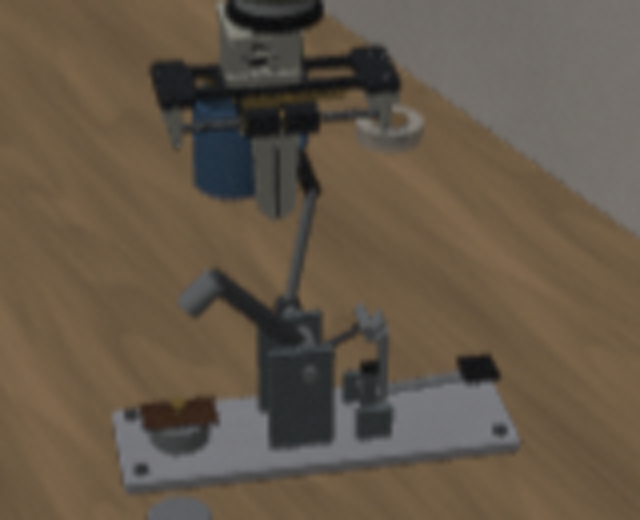

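The pin (370,322) is now close to the catch hook (377,320), so I will switch to small steps.

Call:
{"name": "move_arm", "arguments": {
  "targets": [
    {"x":0,"y":1,"z":0,"twist":0,"fingers":0},
    {"x":0,"y":1,"z":0,"twist":0,"fingers":0},
    {"x":0,"y":1,"z":0,"twist":0,"fingers":0},
    {"x":0,"y":1,"z":0,"twist":0,"fingers":0},
    {"x":0,"y":1,"z":0,"twist":0,"fingers":0},
    {"x":0,"y":1,"z":0,"twist":0,"fingers":0},
    {"x":0,"y":1,"z":0,"twist":0,"fingers":0},
    {"x":0,"y":0,"z":0,"twist":0,"fingers":0},
    {"x":0,"y":0,"z":0,"twist":0,"fingers":0},
    {"x":0,"y":0,"z":0,"twist":0,"fingers":0}
  ]
}}

```text
clock: 6.6
eef_pos: [0.5443, 0.1038, 0.1653]
tcp_rot: [-3.139, 0.001, 1.253]
ft_force: [-5.4, 4.1, -1.0]
width: 0.0004
finger_force: 3.0
```

```bash
python3 -c "
from h import *
st()"
```

```text
t 6.6 press xy [  0.7 100.4] z 165.3 F [-6.43  2.2 ] -0.99 rot [-3.139e+00  1.000e-03  1.253e+00] w 0.0004
```

Call:
{"name": "move_arm", "arguments": {
  "targets": [
    {"x":0,"y":1,"z":0,"twist":0,"fingers":0},
    {"x":0,"y":1,"z":0,"twist":0,"fingers":0},
    {"x":0,"y":1,"z":0,"twist":0,"fingers":0},
    {"x":0,"y":1,"z":0,"twist":0,"fingers":0},
    {"x":0,"y":0,"z":0,"twist":0,"fingers":0},
    {"x":0,"y":-1,"z":0,"twist":0,"fingers":0},
    {"x":0,"y":-1,"z":0,"twist":0,"fingers":0},
    {"x":0,"y":-1,"z":0,"twist":0,"fingers":0},
    {"x":0,"y":-1,"z":0,"twist":0,"fingers":0},
    {"x":0,"y":0,"z":0,"twist":0,"fingers":0}
  ]
}}

```text
clock: 7.85
eef_pos: [0.5442, 0.1038, 0.1654]
tcp_rot: [-3.139, 0.001, 1.253]
ft_force: [-4.9, 4.2, -0.5]
width: 0.0006
finger_force: 3.1
```

```bash
python3 -c "
from h import *
st()"
```

```text
t 7.85 press xy [  0.6 100.5] z 165.4 F [-5.96  2.5 ] -0.46 rot [-3.139e+00  1.000e-03  1.253e+00] w 0.0006
```

Call:
{"name": "move_arm", "arguments": {
  "targets": [
    {"x":0,"y":2,"z":0,"twist":0,"fingers":0},
    {"x":0,"y":2,"z":0,"twist":0,"fingers":0},
    {"x":0,"y":1,"z":0,"twist":0,"fingers":0},
    {"x":0,"y":1,"z":0,"twist":0,"fingers":0},
    {"x":0,"y":1,"z":0,"twist":0,"fingers":0},
    {"x":0,"y":1,"z":0,"twist":0,"fingers":0},
    {"x":0,"y":0,"z":0,"twist":0,"fingers":0},
    {"x":0,"y":-2,"z":0,"twist":0,"fingers":0},
    {"x":0,"y":-2,"z":0,"twist":0,"fingers":0},
    {"x":0,"y":0,"z":0,"twist":0,"fingers":0}
  ]
}}

```text
clock: 9.1
eef_pos: [0.5475, 0.1027, 0.1647]
tcp_rot: [-3.137, 0.001, 1.253]
ft_force: [-5.9, 4.3, -2.2]
width: 0.0003
finger_force: 3.4
```

```bash
python3 -c "
from h import *
st()"
```

```text
t 9.1 press xy [  4.1 100.4] z 164.7 F [-7.01  2.26] -2.18 rot [-3.137e+00  1.000e-03  1.253e+00] w 0.0003
```

Call:
{"name": "move_arm", "arguments": {
  "targets": [
    {"x":0,"y":2,"z":1,"twist":0,"fingers":0},
    {"x":0,"y":2,"z":1,"twist":0,"fingers":0},
    {"x":0,"y":1,"z":0,"twist":0,"fingers":0},
    {"x":0,"y":1,"z":0,"twist":0,"fingers":0},
    {"x":0,"y":1,"z":0,"twist":0,"fingers":0},
    {"x":0,"y":1,"z":0,"twist":0,"fingers":0},
    {"x":0,"y":0,"z":0,"twist":0,"fingers":0},
    {"x":0,"y":-2,"z":0,"twist":0,"fingers":0},
    {"x":0,"y":-2,"z":0,"twist":0,"fingers":0},
    {"x":0,"y":0,"z":0,"twist":0,"fingers":0}
  ]
}}

```text
clock: 10.35
eef_pos: [0.5519, 0.1013, 0.1636]
tcp_rot: [-3.139, 0.001, 1.253]
ft_force: [-5.5, 3.7, 0.9]
width: 0.0004
finger_force: 3.4
```

```bash
python3 -c "
from h import *
st()"
```

```text
t 10.35 press xy [  8.7 100.5] z 163.6 F [-6.35  1.79] 0.88 rot [-3.139e+00  1.000e-03  1.253e+00] w 0.0004
```

Call:
{"name": "move_arm", "arguments": {
  "targets": [
    {"x":0,"y":2,"z":1,"twist":0,"fingers":0},
    {"x":0,"y":2,"z":1,"twist":0,"fingers":0},
    {"x":0,"y":1,"z":0,"twist":0,"fingers":0},
    {"x":0,"y":1,"z":0,"twist":0,"fingers":0},
    {"x":0,"y":1,"z":0,"twist":0,"fingers":0},
    {"x":0,"y":1,"z":0,"twist":0,"fingers":0},
    {"x":0,"y":0,"z":0,"twist":0,"fingers":0},
    {"x":0,"y":-2,"z":0,"twist":0,"fingers":0},
    {"x":0,"y":-2,"z":0,"twist":0,"fingers":0},
    {"x":0,"y":0,"z":0,"twist":0,"fingers":0}
  ]
}}

```text
clock: 11.6
eef_pos: [0.5562, 0.1, 0.1623]
tcp_rot: [-3.14, 0.0, 1.253]
ft_force: [-5.1, 3.8, 3.4]
width: 0.0004
finger_force: 3.5
```

```bash
python3 -c "
from h import *
st()"
```

```text
t 11.6 press xy [ 13.2 100.5] z 162.3 F [-6.06  2.04] 3.44 rot [-3.14   0.     1.253] w 0.0004
```

Call:
{"name": "move_arm", "arguments": {
  "targets": [
    {"x":0,"y":2,"z":1,"twist":0,"fingers":0},
    {"x":0,"y":2,"z":1,"twist":0,"fingers":0},
    {"x":0,"y":1,"z":0,"twist":0,"fingers":0},
    {"x":0,"y":1,"z":0,"twist":0,"fingers":0},
    {"x":0,"y":1,"z":0,"twist":0,"fingers":0},
    {"x":0,"y":1,"z":0,"twist":0,"fingers":0},
    {"x":0,"y":0,"z":0,"twist":0,"fingers":0},
    {"x":0,"y":-2,"z":0,"twist":0,"fingers":0},
    {"x":0,"y":-2,"z":0,"twist":0,"fingers":0},
    {"x":0,"y":0,"z":0,"twist":0,"fingers":0}
  ]
}}

```text
clock: 12.85
eef_pos: [0.5603, 0.0987, 0.1607]
tcp_rot: [-3.141, 0.0, 1.253]
ft_force: [-6.6, 2.6, 4.4]
width: 0.0007
finger_force: 3.4
```

```bash
python3 -c "
from h import *
st()"
```

```text
t 12.85 press xy [ 17.5 100.6] z 160.7 F [-7.08  0.45] 4.44 rot [-3.141  0.     1.253] w 0.0007
```

Call:
{"name": "move_arm", "arguments": {
  "targets": [
    {"x":0,"y":2,"z":1,"twist":0,"fingers":0},
    {"x":0,"y":2,"z":1,"twist":0,"fingers":0},
    {"x":0,"y":1,"z":0,"twist":0,"fingers":0},
    {"x":0,"y":1,"z":0,"twist":0,"fingers":0},
    {"x":0,"y":1,"z":0,"twist":0,"fingers":0},
    {"x":0,"y":1,"z":0,"twist":0,"fingers":0},
    {"x":0,"y":0,"z":0,"twist":0,"fingers":0},
    {"x":0,"y":-2,"z":0,"twist":0,"fingers":0},
    {"x":0,"y":-2,"z":0,"twist":0,"fingers":0},
    {"x":0,"y":0,"z":0,"twist":0,"fingers":0}
  ]
}}

```text
clock: 14.1
eef_pos: [0.5641, 0.0974, 0.1587]
tcp_rot: [-3.141, 0.0, 1.253]
ft_force: [-5.3, 3.1, 5.2]
width: 0.0006
finger_force: 3.4
```

```bash
python3 -c "
from h import *
st()
d=cams.get_image('side')
a=d['pixels'][110:240,170:330]
cv2.imwrite('pics/f.png',cv2.resize(a,None,fx=4,fy=4,interpolation=cv2.INTER_CUBIC))
"
```

```text
t 14.1 press xy [ 21.5 100.6] z 158.7 F [-5.97  1.27] 5.21 rot [-3.141  0.     1.253] w 0.0006
```

View pics/f.png

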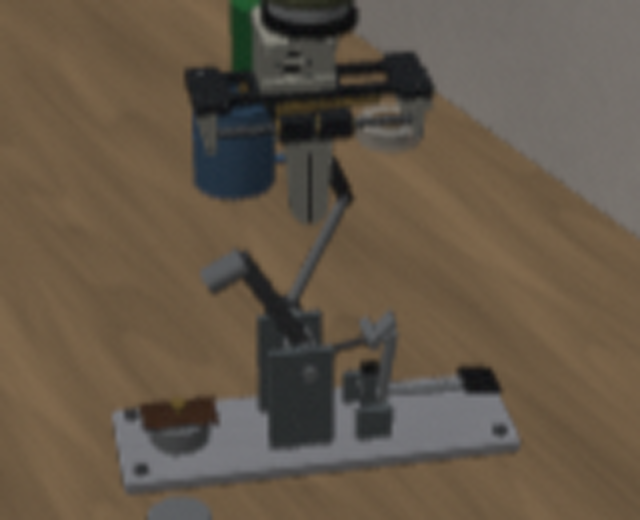

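The pin (372,330) is riding down the hook's slope, the hook is pushed back, and the stop at (370,368) is still well below. I will continue.

Call:
{"name": "move_arm", "arguments": {
  "targets": [
    {"x":0,"y":2,"z":1,"twist":0,"fingers":0},
    {"x":0,"y":2,"z":1,"twist":0,"fingers":0},
    {"x":0,"y":1,"z":1,"twist":0,"fingers":0},
    {"x":0,"y":1,"z":0,"twist":0,"fingers":0},
    {"x":0,"y":1,"z":0,"twist":0,"fingers":0},
    {"x":0,"y":1,"z":0,"twist":0,"fingers":0},
    {"x":0,"y":0,"z":0,"twist":0,"fingers":0},
    {"x":0,"y":-2,"z":0,"twist":0,"fingers":0},
    {"x":0,"y":-2,"z":0,"twist":0,"fingers":0},
    {"x":0,"y":0,"z":0,"twist":0,"fingers":0}
  ]
}}

```text
clock: 15.4
eef_pos: [0.5679, 0.0961, 0.1557]
tcp_rot: [-3.141, 0.0, 1.253]
ft_force: [-5.1, 3.2, 4.9]
width: 0.0005
finger_force: 3.4
```

```bash
python3 -c "
from h import *
st()"
```

```text
t 15.4 press xy [ 25.5 100.6] z 155.7 F [-5.84  1.42] 4.88 rot [-3.141  0.     1.253] w 0.0005
```

Call:
{"name": "move_arm", "arguments": {
  "targets": [
    {"x":0,"y":2,"z":1,"twist":0,"fingers":0},
    {"x":0,"y":2,"z":1,"twist":0,"fingers":0},
    {"x":0,"y":1,"z":1,"twist":0,"fingers":0},
    {"x":0,"y":1,"z":0,"twist":0,"fingers":0},
    {"x":0,"y":1,"z":0,"twist":0,"fingers":0},
    {"x":0,"y":1,"z":0,"twist":0,"fingers":0},
    {"x":0,"y":0,"z":0,"twist":0,"fingers":0},
    {"x":0,"y":-2,"z":0,"twist":0,"fingers":0},
    {"x":0,"y":-2,"z":0,"twist":0,"fingers":0},
    {"x":0,"y":0,"z":0,"twist":0,"fingers":0}
  ]
}}

```text
clock: 16.65
eef_pos: [0.5717, 0.0949, 0.1527]
tcp_rot: [-3.141, 0.0, 1.253]
ft_force: [-5.7, 2.9, 5.7]
width: 0.0001
finger_force: 3.5
```

```bash
python3 -c "
from h import *
st()"
```

```text
t 16.65 press xy [ 29.5 100.6] z 152.7 F [-6.31  0.97] 5.68 rot [-3.141  0.     1.253] w 0.0001
```

Call:
{"name": "move_arm", "arguments": {
  "targets": [
    {"x":0,"y":2,"z":1,"twist":0,"fingers":0},
    {"x":0,"y":2,"z":1,"twist":0,"fingers":0},
    {"x":0,"y":1,"z":0,"twist":0,"fingers":0},
    {"x":0,"y":1,"z":0,"twist":0,"fingers":0},
    {"x":0,"y":1,"z":0,"twist":0,"fingers":0},
    {"x":0,"y":1,"z":0,"twist":0,"fingers":0},
    {"x":0,"y":0,"z":0,"twist":0,"fingers":0},
    {"x":0,"y":-2,"z":0,"twist":0,"fingers":0},
    {"x":0,"y":-2,"z":0,"twist":0,"fingers":0},
    {"x":0,"y":0,"z":0,"twist":0,"fingers":0}
  ]
}}

```text
clock: 17.9
eef_pos: [0.5754, 0.0937, 0.1505]
tcp_rot: [-3.141, 0.0, 1.253]
ft_force: [-6.0, 3.1, 5.3]
width: 0.0005
finger_force: 3.5
```

```bash
python3 -c "
from h import *
st()"
```

```text
t 17.9 press xy [ 33.4 100.6] z 150.5 F [-6.66  1.02] 5.29 rot [-3.141  0.     1.253] w 0.0005
```

Call:
{"name": "move_arm", "arguments": {
  "targets": [
    {"x":0,"y":2,"z":1,"twist":0,"fingers":0},
    {"x":0,"y":2,"z":1,"twist":0,"fingers":0},
    {"x":0,"y":1,"z":1,"twist":0,"fingers":0},
    {"x":0,"y":1,"z":0,"twist":0,"fingers":0},
    {"x":0,"y":1,"z":0,"twist":0,"fingers":0},
    {"x":0,"y":1,"z":0,"twist":0,"fingers":0},
    {"x":0,"y":0,"z":0,"twist":0,"fingers":0},
    {"x":0,"y":-2,"z":0,"twist":0,"fingers":0},
    {"x":0,"y":-2,"z":0,"twist":0,"fingers":0},
    {"x":0,"y":0,"z":0,"twist":0,"fingers":0}
  ]
}}

```text
clock: 19.15
eef_pos: [0.5797, 0.0919, 0.1475]
tcp_rot: [3.141, 0.0, 1.253]
ft_force: [-0.6, -0.6, 0.7]
width: 0.0003
finger_force: 0.0
```

```bash
python3 -c "
from h import *
st()
d=cams.get_image('side')
a=d['pixels'][110:240,170:330]
cv2.imwrite('pics/g.png',cv2.resize(a,None,fx=4,fy=4,interpolation=cv2.INTER_CUBIC))
"
```

```text
t 19.15 press xy [ 38.1 100.2] z 147.5 F [-0.41 -0.78] 0.69 rot [3.141 0.    1.253] w 0.0003
```

View pics/g.png

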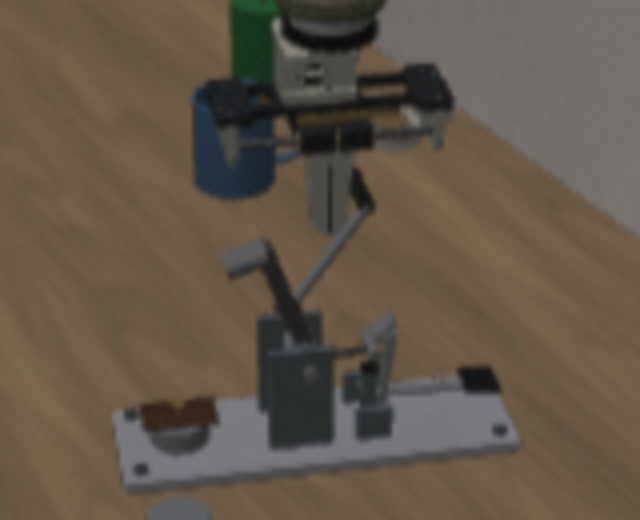

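The force fell to zero on backing off and the hook sits over the pin at (375,335), so the hammer is cocked. I will back off and rise.

Call:
{"name": "move_arm", "arguments": {
  "targets": [
    {"x":0,"y":-5,"z":0,"twist":0,"fingers":0},
    {"x":0,"y":-10,"z":0,"twist":0,"fingers":0},
    {"x":0,"y":-10,"z":0,"twist":0,"fingers":0},
    {"x":0,"y":0,"z":-15,"twist":0,"fingers":0},
    {"x":0,"y":0,"z":-20,"twist":0,"fingers":0},
    {"x":0,"y":0,"z":-25,"twist":0,"fingers":0},
    {"x":0,"y":0,"z":-25,"twist":0,"fingers":0},
    {"x":0,"y":0,"z":-20,"twist":0,"fingers":0},
    {"x":0,"y":0,"z":0,"twist":0,"fingers":0},
    {"x":0,"y":0,"z":0,"twist":0,"fingers":0}
  ]
}}

```text
clock: 20.45
eef_pos: [0.5554, 0.1001, 0.252]
tcp_rot: [-3.141, 0.0, 1.253]
ft_force: [-0.9, 0.1, -0.4]
width: 0.0003
finger_force: 0.0
```

```bash
python3 -c "
from h import *
st()"
```

```text
t 20.45 press xy [ 12.5 100.4] z 252.0 F [-0.92 -0.19] -0.42 rot [-3.141  0.     1.253] w 0.0003
```

Call:
{"name": "move_arm", "arguments": {
  "targets": [
    {"x":-10,"y":14,"z":0,"twist":0,"fingers":0},
    {"x":-20,"y":25,"z":0,"twist":0,"fingers":0},
    {"x":-20,"y":26,"z":0,"twist":0,"fingers":0},
    {"x":-20,"y":26,"z":0,"twist":0,"fingers":0},
    {"x":-20,"y":26,"z":0,"twist":0,"fingers":0},
    {"x":-16,"y":20,"z":0,"twist":0,"fingers":0},
    {"x":0,"y":0,"z":30,"twist":0,"fingers":0},
    {"x":0,"y":0,"z":40,"twist":0,"fingers":0},
    {"x":0,"y":0,"z":40,"twist":0,"fingers":0},
    {"x":0,"y":0,"z":30,"twist":0,"fingers":0}
  ]
}}

```text
clock: 21.7
eef_pos: [0.6513, -0.0444, 0.1089]
tcp_rot: [-3.138, 0.001, 1.252]
ft_force: [0.3, -0.6, 0.3]
width: 0.0004
finger_force: 0.0
```

```bash
python3 -c "
from h import *
st()
d=cams.get_image('side')
a=d['pixels'][90:240,170:330]
cv2.imwrite('pics/i.png',cv2.resize(a,None,fx=4,fy=4,interpolation=cv2.INTER_CUBIC))
"
```

```text
t 21.7 press xy [148.7  -6.9] z 108.9 F [ 0.45 -0.49] 0.31 rot [-3.138e+00  1.000e-03  1.252e+00] w 0.0004
```

View pics/i.png

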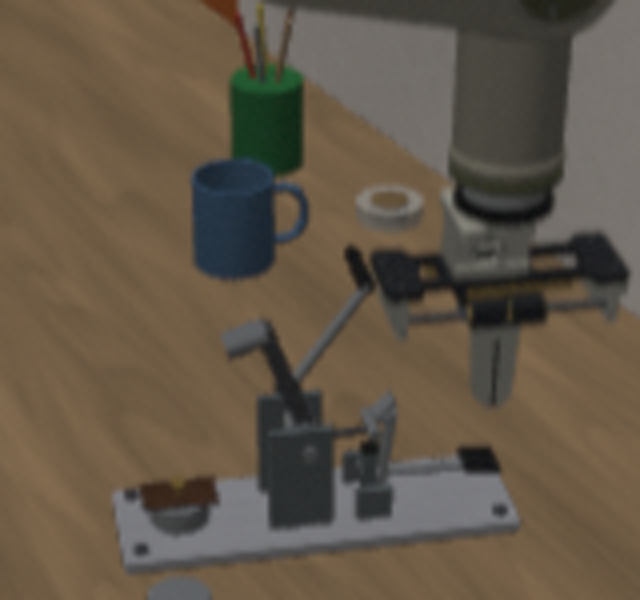

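The hammer is still cocked and the fingers are above the pad, with the fingertip at (493,400) and the pad at (478,460). Now I will press the trigger.

Call:
{"name": "move_arm", "arguments": {
  "targets": [
    {"x":0,"y":0,"z":15,"twist":0,"fingers":0},
    {"x":0,"y":0,"z":15,"twist":0,"fingers":0},
    {"x":0,"y":0,"z":8,"twist":0,"fingers":0},
    {"x":0,"y":0,"z":4,"twist":0,"fingers":0},
    {"x":0,"y":0,"z":4,"twist":0,"fingers":0},
    {"x":0,"y":0,"z":4,"twist":0,"fingers":0},
    {"x":0,"y":0,"z":4,"twist":0,"fingers":0},
    {"x":0,"y":0,"z":3,"twist":0,"fingers":0},
    {"x":0,"y":0,"z":2,"twist":0,"fingers":0},
    {"x":0,"y":0,"z":0,"twist":0,"fingers":0}
  ]
}}

```text
clock: 23.0
eef_pos: [0.6527, -0.0434, 0.0536]
tcp_rot: [3.142, -0.0, 1.253]
ft_force: [0.0, 0.2, 0.2]
width: -0.0001
finger_force: 0.3
```

```bash
python3 -c "
from h import *
st()
d=cams.get_image('side')
a=d['pixels'][110:240,170:330]
cv2.imwrite('pics/j.png',cv2.resize(a,None,fx=4,fy=4,interpolation=cv2.INTER_CUBIC))
"
```

```text
t 23.0 press xy [149.7  -5.4] z 53.6 F [-0.03  0.23] 0.24 rot [ 3.142 -0.     1.253] w -0.0001
```

View pics/j.png

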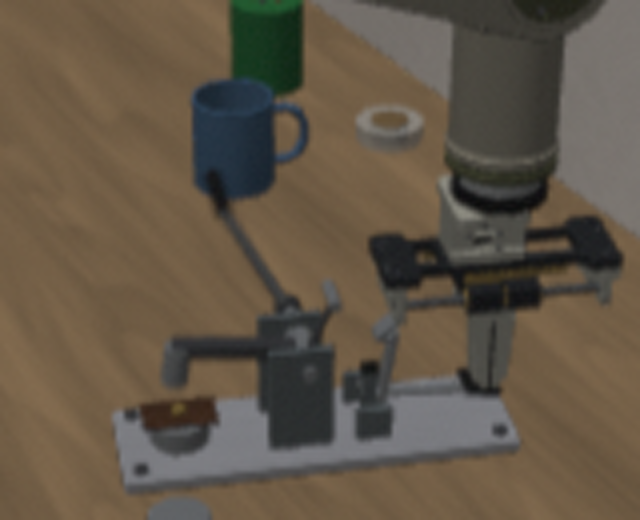

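The trigger fired and the hammer is down, with its head at (175,365). Now I will move clear.

Call:
{"name": "move_arm", "arguments": {
  "targets": [
    {"x":0,"y":0,"z":-5,"twist":0,"fingers":0},
    {"x":0,"y":0,"z":-10,"twist":0,"fingers":0},
    {"x":0,"y":0,"z":-15,"twist":0,"fingers":0},
    {"x":0,"y":0,"z":-25,"twist":0,"fingers":0},
    {"x":0,"y":0,"z":-30,"twist":0,"fingers":0},
    {"x":0,"y":0,"z":-30,"twist":0,"fingers":0},
    {"x":0,"y":0,"z":-30,"twist":0,"fingers":0},
    {"x":0,"y":0,"z":-15,"twist":0,"fingers":0},
    {"x":0,"y":0,"z":0,"twist":0,"fingers":0},
    {"x":0,"y":0,"z":0,"twist":0,"fingers":0}
  ]
}}

```text
clock: 24.3
eef_pos: [0.652, -0.0433, 0.2122]
tcp_rot: [-3.14, 0.0, 1.253]
ft_force: [-0.5, 0.9, -0.5]
width: 0.0004
finger_force: 0.0
```

```bash
python3 -c "
from h import *
st()
d=cams.get_image('side')
a=d['pixels'][110:240,170:330]
cv2.imwrite('pics/k.png',cv2.resize(a,None,fx=4,fy=4,interpolation=cv2.INTER_CUBIC))
"
```

```text
t 24.3 press xy [149.   -5.6] z 212.2 F [-0.72  0.7 ] -0.5 rot [-3.14   0.     1.253] w 0.0004
```

View pics/k.png

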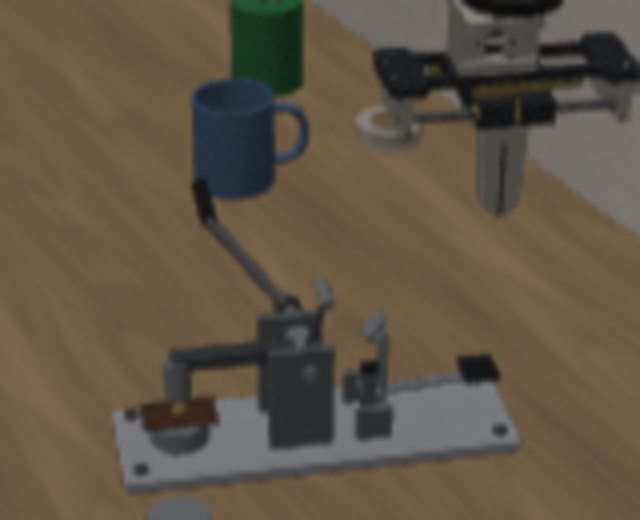

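The hammer is down on the tag with its head at (178,380), the pad is up again and the robot is clear. I will let it settle, then hand in.

Call:
{"name": "move_arm", "arguments": {
  "targets": [
    {"x":0,"y":0,"z":0,"twist":0,"fingers":0},
    {"x":0,"y":0,"z":0,"twist":0,"fingers":0},
    {"x":0,"y":0,"z":0,"twist":0,"fingers":0},
    {"x":0,"y":0,"z":0,"twist":0,"fingers":0},
    {"x":0,"y":0,"z":0,"twist":0,"fingers":0},
    {"x":0,"y":0,"z":0,"twist":0,"fingers":0},
    {"x":0,"y":0,"z":0,"twist":0,"fingers":0},
    {"x":0,"y":0,"z":0,"twist":0,"fingers":0},
    {"x":0,"y":0,"z":0,"twist":0,"fingers":0},
    {"x":0,"y":0,"z":0,"twist":0,"fingers":0}
  ]
}}

```text
clock: 25.6
eef_pos: [0.6527, -0.0434, 0.2136]
tcp_rot: [-3.142, 0.0, 1.253]
ft_force: [0.1, -0.1, 0.3]
width: 0.0002
finger_force: 0.0
```

```bash
python3 -c "
from h import *
print(ticket.job_done())"
```

```text
the job is handed in; nothing more can be done
None
```

The hammer was cocked on the catch and released by the trigger pad, and the last picture shows it down on the tag with the robot clear; I handed the job in at about 26 s, but it returned no verdict and I did not measure the eyelet's depth.

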